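Wedge the spring clip off the arbor

ROBOT

A 6-joint arm with a two-finger parallel gripper is mounted at the origin on the work surface. World frame = base frame: x ahead of the robot, y to its left, z up, the work surface at z = 0. Lengths are in m, angles in rad, forces in N, time in s.
With the tool pointing down it reaches from about 0.325 to 0.875 m from the base axis. Payload 4.4 kg.
Tool frame: the origin (TCP) lies on the centre line of the jaws, within the pads' length; the fingertips stand bot.tip_reach ahead of it and the grasp point (between the pads) lies 5 mm behind it (bot.tip_reach is the distance from the TCP to the fingertips, in m); z points along the fingers, y is the line along which they close (so a half turn about z gives the same grasp; the last joint's range is limited). The gripper opens to 85 mm and grips with 20 to 120 N. Pads are 22 mm wide; open, the fingers measure 114 mm over their backs; the gripper's body (76 mm by 85 mm) begins 54 mm behind the grasp point. The pads swing forward as they close: fully open they stand 13 mm farther back than shut.
Start: joints at [-1.286, 0.207, 1.542, -0, 1.393, -0.15], TCP at [0.242, -0.522, 0.221] pointing down, gripper open.
Joint ranges: [-2.73, 2.73], [-0.86, 2.22], [0.23, 2.46], [-1.11, 4.25], [0.08, 2.63], [-2.82, 2.82]. Speed limits (rad/s): [2.79, 2.79, 3.14, 3.14, 3.14, 3.14].

INTERFACE

Orientations are given as a unit quaternion [w, x, y, z].
In Python, from bench import bot, kinematics, status, imaging gives the robot as it stands. Calls block until the motion is done:
- bot.move_to(position, orientation): joint-space move of the TCP to a pose.
- bot.move_linear(position, rotation=None, speed=0.15): straight line of the TCP; rotation=None keeps the orientation; speed is the mean speed in m/s.
- bot.move_j(angles): joint-space move.
- bot.gripper_open() and bot.grasp(squeeze=None): open the fingers fully, or close them until they stop; squeeze is the grip in N (None keeps the last).
- bot.pause(seconds).
- kinematics.inverse_kinematics(position, orientation): joint angles nearest the present ones, or None.
- status.observe(): the state.
- imaging.snapshot(name): name is "scene" or "side" or "wrist"; returns (picture, depth): 400x640x3 uint8, blue, green, red; 400x640 float32, m along the optical axis (not along the pixel's ray), 0 where there is no reading.
- imaging.camera_info(name): a dict with "fovy" (degrees; the focal length in pixels is half the picture's height over the tangent of half this angle, whatever the lens; pixels are square), "cx", "cy" (the principal point, pixels), "xyz" and "rotation" of the camera in the world. Camera axes: x right, y up, looking along -z (the intrinsics and any distortion apply to the point x, -y, -z); pixel columns grow to the right and rows downward; lengths in m; the calibration is good to about 2 mm. The wrist camera is an equidistant fisheye: a pixel r from the principal point sees the ray r / f radians off the axis. A picture is of the moment at which its call begins: read the wrist's pose just before it. camera_info takes no time and is no camera call; for the wrist camera it gives the pose at the moment of the call.
A pose or a line that the arm cannot do raises bot.PlanningError and nothing moves.
- bot.finish_job(): hands the job in; it is judged then, once.
Trained networks look in the newest picture that a camera, given by its name, has taken for a name from the list of things; names that differ only in an ending like _2 or _b are one class to them, and where a whole thing is asked for, a point or a joint stands for the part that bears it (a point fixed in the world has none). Each returns a list of dicts, best first, with "confidence" (0 to 1); they miss things now and then, are a little off and sometimes report something else, mostly with a low value. They report only what shows in the picture. A call takes as long as a camera call. They do not tell look-alikes from the thing itself.
- imaging.cut_out(camera, target): "pixels" (400x640 bool, what is visible of it) and "location" ([row, column] in pixels, amid what is visible of it).
The state is a dict: "time": time; "joint_pos": joint angles; "qvel": joint speeds; "tau": joint torques, N m; "tcp_pos": TCP position; "tool_rot": TCP orientation; "force": force on the tool from outside, world axes, zero at the start; "torque": the same for the moment, N m; "width": finger opening in m; "grasp_force": force on a finger pad.
Only numpy, scipy, OpenCV 4.12 (cv2) and the standard library are available. Lean on these libraries where they do the work, as an engineer would, in place of code of your own. Each camera call takes 0.05 s, during which the arm holds its last target. There are 200 camera calls.

TASK

Take the T-handled wedge from its raised rest and slide its blade down between the arbor and the bow of the spring clip until the clip spreads and lets go of the arbor; finish with the wedge hung back on its rest and the loose clip laid flat in the parts tray. Do not pull the clip off with the fingers or ram the wedge, and touch the arbor's free end above the clip only lightly, with a few newtons. Do not let the clip drop to the turntable or the bench, and leave the other things where they are.

Things in the scene. Friction and masses are not known exactly. Their poses are not given: they have to be found in the camera images.
- pedestal: (All sizes in mm.) Fixed steel turntable (radius 80, 30 high) with a slotted block on it, top 80 above the bench. An upright round arbor, diameter 18, stands in it, straight to 108, blunt cone to 114. Origin on the arbor's axis at bench height, z up. A slot 18 wide, 50 deep runs from the arbor along +x between two cheeks (x -35 to 65, y to 30 each side). Oiled steel, friction about 0.2.
- clip_bow (a point): Centre of the bow (closed end) of a loose U-shaped steel spring clip, 12 high, lying flat on the block, gripping the arbor. Bow: rigid bar 10 (x) by 36 (y). Own +x points out of the U, away from the arbor, within 0.1 rad of the pedestal's +x when on. When on, this point is 18.5 from the arbor's axis, leaving a gap of 4.5 between arbor and bow, over the slot.
- wedge_grip (a point): Centre of the handle of the loose wedge (0.18 to 0.25 kg): black block 17 (x) by 34 (y) by 40 high. Below it a crossbar 17 (x) by 60 (y) by 12 high, then a steel blade 13 wide (y), 80 long, pointing down; tip 112 below this point. Blade: flat upright back towards own -x; the other face, towards own +x, is the ramp.
- rest: Fixed raised rest for the wedge: base 80 by 90 by 8, two upright plates 36 long (x), 8 thick, tops 100 above the bench, 28 apart inside (y 14 to 22 each side). The wedge hangs with its crossbar across both plates, blade between, ramp to the rest's +x, handle centre then 132 above the bench. Origin: centre of the base at bench height, z up.
- tray: Fixed open grey parts tray, 150 (x) by 130 (y), 18 high, walls and floor about 4 to 5 thick. Origin: centre of its underside, at bench height.
- test_ring: Bystander: loose steel ring, diameter 64, 18 high. Origin at the centre of its underside.
- gauge_block: Bystander: loose steel block 30 by 60 by 20 high. Origin at the centre of its underside.
- spare_centre: Bystander: loose dark steel pointed centre, diameter 36, 52 high. Origin at the centre of its underside.
- clip: The same clip, 45 g. Origin at its underside, on the arbor's axis when on. Two sprung legs, 27 over both, run 42 from the bow's middle along -x past the arbor and pinch behind it. With the bow pushed about 9 outward (10 to 20 N) the clip springs off by itself and lies loose on the block, bow's centre 32 or more from the axis; it can then be taken from above across the bow's 36.
- wedge: The same wedge; origin 112 below wedge_grip, at tip height. Its blade is 3 thick for the lowest 4, growing evenly to 17 at 46 above the tip, then 17. The blade is clamped in a cross-slide at an unknown setting: its back stands 1.5 to 15.5 from wedge_grip towards own -x. It is not measured: feel for it or look. It does not slip. Oiled steel, friction about 0.2.
Things that resemble listed ones, but are neither listed nor needed, are in the scene too. Leave any white look-alike of the wedge alone.

How it is judged:
By the outcome, as a careful person would: the job done as asked, in the order asked, and still so for the second after the job is handed in, with the robot touching nothing.
It also fails if it takes over 67 s, if anything falls off the work surface, if the arm or the gripper's body presses on something with over 40 N, if the wrist force passes 120 N, or if a joint passes its speed limit or range.

## Working session

There is one attempt and no reset: what is moved stays moved. The work goes in short steps, each a Python script; the robot and the scene stay as the last script left them, time stands still between calls to the robot, and variables do not carry over. Pictures are saved under pics/ and viewed, at most 13 in all, crops included, and the job is handed in when it is done.

```bash
ls; mkdir -p pics; cat > h.py <<'E'
import numpy as np, cv2
from bench import bot, kinematics, status, imaging
def rotm(r):
    r=np.array(r,float)
    if r.shape==(3,3): return r
    from scipy.spatial.transform import Rotation as R
    return R.from_quat(r[[1,2,3,0]]).as_matrix()
def pts(cam,info,depth,rc):
    rc=np.atleast_2d(rc).astype(float); f=200/np.tan(np.radians(info['fovy'])/2)
    u=(rc[:,1]-info['cx'])/f; v=(rc[:,0]-info['cy'])/f
    if cam=='wrist':
        r=np.hypot(u,v)+1e-12; s=np.tan(r)/r; u,v=u*s,v*s
    d=depth[rc[:,0].astype(int),rc[:,1].astype(int)]
    P=np.stack([u*d,-v*d,-d],1)
    return P@rotm(info['rotation']).T+np.array(info['xyz'])
def mask(cam,t,info,depth,n=3):
    out=[]
    for o in imaging.cut_out(cam,t)[:n]:
        rc=np.argwhere(o['pixels']); rc=rc[depth[rc[:,0],rc[:,1]]>0]
        out.append((o['confidence'],o['location'],pts(cam,info,depth,rc),rc))
    return out
E
python3 - <<'E'
from h import *
print(status.observe(), bot.tip_reach)
for c in ['scene','side']:
    i=imaging.camera_info(c); p,d=imaging.snapshot(c); cv2.imwrite(f'pics/{c}0.png',p); print(c,i)
    for t in ['pedestal','clip','wedge','rest','tray','test_ring','gauge_block','spare_centre']:
        for cf,loc,P,rc in mask(c,t,i,d):
            print(t,round(cf,2),np.round(loc),len(P),np.round(np.median(P,0),3) if len(P) else '',np.round(np.percentile(P,[3,97],axis=0),3).tolist() if len(P) else '')
E
```

```text
pics
{'time': 0.0, 'joint_pos': array([-1.28649449e+00,  2.07424168e-01,  1.54298690e+00,  2.89083274e-05,
        1.39348377e+00, -1.50504586e-01]), 'qvel': array([ 6.89543181e-04, -8.55222051e-04,  5.18739186e-04, -9.12017187e-05,
       -3.20437238e-04, -3.09480196e-04]), 'tau': array([ 2.23476177e-04, -3.83035684e+01, -2.91594028e+01, -4.10788425e-05,
        1.05864363e-02,  7.13810152e-06]), 'tcp_pos': array([ 0.24198204, -0.52073301,  0.21950779]), 'tool_rot': array([-1.14946911e-03,  9.76460761e-01,  2.15692041e-01, -6.27563377e-05]), 'force': array([-0.43063911, -0.58785451, -0.4516816 ]), 'torque': array([ 0.02072398, -0.00398208, -0.00376337]), 'grasp_force': 0.0, 'width': 0.0856662528708004} 0.014
scene {'fovy': 44.536330329925654, 'cx': 324.1877226992716, 'cy': 203.74136901507123, 'xyz': array([1.56769892, 0.2954748 , 0.92283342]), 'rotation': array([0.57135735, 0.28080696, 0.33649019, 0.69388225])}
pedestal 0.79 [226. 279.] 2243 [ 0.574 -0.02   0.032] [[0.486, -0.106, 0.003], [0.617, 0.042, 0.089]]
pedestal 0.35 [201. 207.] 1356 [ 0.464 -0.286  0.006] [[0.387, -0.353, 0
[... 1585 characters left out ...]
, 0.49, 0.019]]
wedge 0.66 [170. 340.] 263 [0.603 0.349 0.015] [[0.578, 0.312, 0.004], [0.632, 0.43, 0.018]]
wedge 0.47 [154. 291.] 198 [0.453 0.297 0.124] [[0.441, 0.281, 0.095], [0.467, 0.324, 0.152]]
rest 0.61 [179. 294.] 704 [0.449 0.287 0.018] [[0.414, 0.256, 0.001], [0.487, 0.325, 0.095]]
tray 0.75 [369. 308.] 4896 [ 0.468 -0.283  0.004] [[0.388, -0.334, 0.002], [0.54, -0.216, 0.018]]
test_ring 0.78 [211. 368.] 336 [0.654 0.155 0.017] [[0.626, 0.133, 0.002], [0.681, 0.189, 0.02]]
gauge_block 0.76 [322. 395.] 455 [ 0.658 -0.202  0.019] [[0.644, -0.226, 0.003], [0.675, -0.168, 0.022]]
spare_centre 0.76 [260. 401.] 232 [ 0.702 -0.036  0.022] [[0.689, -0.046, -0.0], [0.728, -0.009, 0.043]]
```

View pics/scene0.png

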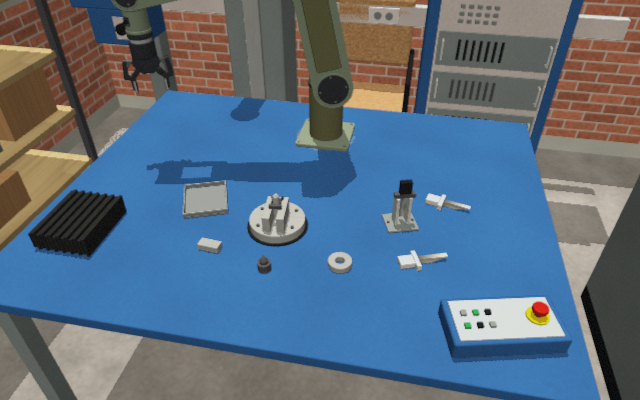

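View pics/side0.png

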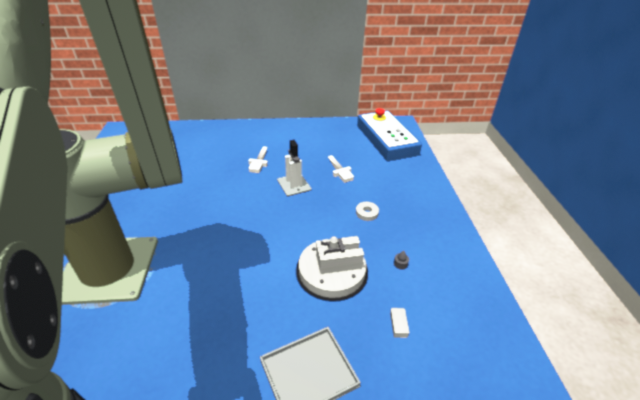

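The black upright wedge, on the rest, is at scene (190,405) and side (152,293). Two white look-alikes lie on the bench at scene (204,444) and (257,413). The clip is on the pedestal at scene (203,277); the tray is at (200,206). I choose the black one. Next, wrist close-ups of the pedestal and then the rest.

```bash
cat >> h.py <<'E'
def q(psi): return [0,np.cos(psi/2),np.sin(psi/2),0]
E
python3 - <<'E'
from h import *
i=imaging.camera_info('wrist'); s=status.observe()
R=rotm(s['tool_rot']); print(i['fovy'],i['cx'],i['cy'],'cam off in tool',R.T@(np.array(i['xyz'])-s['tcp_pos']), (R.T@rotm(i['rotation'])).round(3))
for n,p in [('ped',[0.52,-0.03,0.30]),('rest',[0.455,0.305,0.33])]:
    bot.move_to(p,q(0.)); bot.pause(0.2)
    i=imaging.camera_info('wrist'); im,d=imaging.snapshot('wrist'); cv2.imwrite(f'pics/w_{n}.png',im); s=status.observe()
    np.savez(f'w_{n}.npz',im=im,d=d,info=np.array(i,dtype=object))
    print(n,s['time'],s['tcp_pos'],s['joint_pos'].round(2),i['xyz'])
    for t in (['pedestal','clip','clip_bow'] if n=='ped' else ['rest','wedge','wedge_grip']):
        for cf,loc,P,rc in mask('wrist',t,i,d):
            if len(P): print(t,round(cf,2),np.round(loc),len(P),np.round(np.median(P,0),3),np.round(np.percentile(P,[3,97],axis=0),3).tolist())
E
```

```text
65.70646984690485 317.0382233425472 201.6322138685476 cam off in tool [ 8.39172387e-02  2.76769148e-05 -1.52872221e-01] [[-0.     0.946  0.325]
 [ 1.    -0.     0.001]
 [ 0.001  0.325 -0.946]]
ped 3.2 [ 0.51997919 -0.03057934  0.29985069] [-0.22  0.04  1.57 -0.    1.54  1.35] [ 0.6039439  -0.03077862  0.45266895]
pedestal 0.66 [ 72. 181.] 1276 [0.657 0.161 0.017] [[0.629, 0.133, 0.001], [0.684, 0.191, 0.019]]
pedestal 0.64 [146. 323.] 10212 [ 0.545 -0.037  0.03 ] [[0.47, -0.11, 0.003], [0.612, 0.034, 0.081]]
pedestal 0.64 [221.  85.] 571 [0.461 0.296 0.133] [[0.447, 0.282, 0.1], [0.471, 0.326, 0.153]]
clip 0.74 [142. 321.] 407 [ 0.552 -0.034  0.092] [[0.516, -0.052, 0.08], [0.559, -0.021, 0.093]]
clip_bow 0.56 [142. 323.] 505 [ 0.551 -0.036  0.091] [[0.514, -0.054, 0.081], [0.56, -0.02, 0.093]]
rest 4.8917 [0.45556099 0.30403621 0.32986976] [ 0.43  0.09  1.46 -0.    1.6   2.  ] [0.53956457 0.30378392 0.48269775]
rest 0.67 [146. 315.] 1963 [0.47  0.304 0.008] [[0.434, 0.262, 0.006], [0.498, 0.354, 0.1]]
wedge 0.95 [ 53. 282.] 1445 [0.607 0.357 0.016] [[0.581, 0.319, 0.004], [0.635, 0.433, 0.018]]
wedge 0.7 [218. 247.] 1238 [0.346 0.423 0.016] [[0.318, 0.382, 0.003], [0.366, 0.5, 0.018]]
wedge 0.62 [165. 314.] 966 [0.461 0.31  0.141] [[0.446, 0.286, 0.097], [0.47, 0.338, 0.153]]
wedge_grip 0.83 [171. 308.] 960 [0.46  0.311 0.143] [[0.446, 0.286, 0.101], [0.47, 0.337, 0.153]]
wedge_grip 0.64 [ 55. 284.] 1420 [0.607 0.357 0.016] [[0.581, 0.32, 0.002], [0.634, 0.432, 0.018]]
wedge_grip 0.57 [219. 249.] 1276 [0.346 0.423 0.016] [[0.318, 0.382, 0.0], [0.365, 0.499, 0.018]]
```

```bash
python3 - <<'E'
from h import *
a=cv2.imread('pics/w_ped.png')[80:220,230:410]; b=cv2.imread('pics/w_rest.png')[80:250,230:410]
b=b[10:150]
cv2.imwrite('pics/crops.png',np.hstack([cv2.resize(x,None,fx=2.2,fy=2.2,interpolation=cv2.INTER_CUBIC) for x in (a,b)]))
for n in ('ped','rest'):
    z=np.load(f'w_{n}.npz',allow_pickle=True); i=z['info'].item(); d=z['d']
    rc=np.argwhere(d[60:300,150:500]>0)+[60,150]; P=pts('wrist',i,d,rc)
    def box(m,l):
        Q=P[m]; (c,sz,an)=cv2.minAreaRect(Q[:,:2].astype(np.float32)); print(l,len(Q),np.round(c,4),np.round(sz,4),an,'z',np.median(Q[:,2]).round(4))
    if n=='ped':
        near=np.hypot(P[:,0]-.54,P[:,1]+.035)<.09
        box(near&(abs(P[:,2]-.03)<.003),'disc'); box(near&(abs(P[:,2]-.08)<.0035),'block'); box(near&(abs(P[:,2]-.092)<.003),'clip'); box(near&(P[:,2]>.106),'arbor')
    else:
        near=np.hypot(P[:,0]-.46,P[:,1]-.31)<.07
        box(near&(P[:,2]>.148),'handle top'); box(near&(abs(P[:,2]-.112)<.004),'xbar'); box(near&(abs(P[:,2]-.1)<.003),'plates'); box(near&(abs(P[:,2]-.008)<.003),'base')
E
```

```text
disc 6325 [ 0.5368 -0.0385] [0.1585 0.1561] 89.57669067382812 z 0.0297
block 2665 [ 0.5506 -0.0371] [0.1004 0.0608] 5.243225574493408 z 0.0797
clip 474 [ 0.535  -0.0388] [0.0497 0.0356] 6.91240119934082 z 0.0916
arbor 3000 [ 0.5274 -0.0305] [0.036  0.1133] 0.0757341980934143 z 0.3402
handle top 3268 [0.4571 0.3042] [0.1133 0.025 ] 89.2264404296875 z 0.3689
xbar 283 [0.4572 0.3115] [0.0174 0.0604] 16.348697662353516 z 0.1116
plates 138 [0.4536 0.3103] [0.0369 0.0594] 17.99732208251953 z 0.0998
base 1672 [0.4549 0.3082] [0.0805 0.091 ] 19.627702713012695 z 0.0077
```

View pics/crops.png

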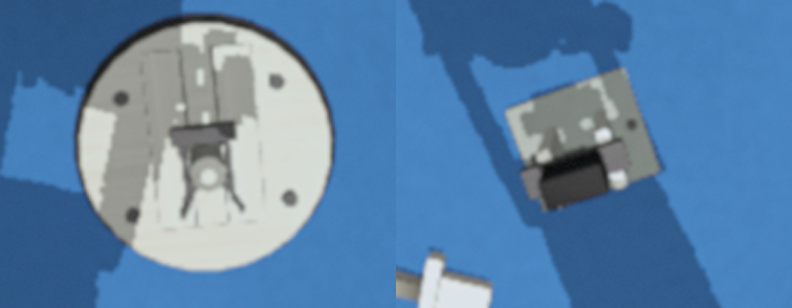

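The left crop shows the clip bow at crop (205,132), towards world +x, around the arbor at (208,175). The right crop shows the black handle at (575,180) across the rest's plates. Next I check which way the ramp faces.

```bash
python3 - <<'E'
from h import *
an=np.radians(18.); X=np.array([np.cos(an),np.sin(an)]); Y=np.array([-X[1],X[0]])
c=np.array([.457,.3115])
z=np.load('w_rest.npz',allow_pickle=True); 
def rep(n,cam,i,d,c):
    rc=np.argwhere(d>0); P=pts(cam,i,d,rc)
    L=np.c_[(P[:,:2]-c)@X,(P[:,:2]-c)@Y,P[:,2]]
    m=(abs(L[:,1])<.011)&(abs(L[:,0])<.03)&(L[:,2]>.015)&(L[:,2]<.16)
    L=L[m]; print(n)
    for a in np.arange(.015,.16,.007):
        k=(L[:,2]>=a)&(L[:,2]<a+.007)
        if k.any(): print(round(a,3),k.sum(),(np.percentile(L[k,0],[5,50,95])*1e3).round(1))
rep('wrist','wrist',z['info'].item(),z['d'],c)
for cam in ('scene','side'):
    i=imaging.camera_info(cam); im,d=imaging.snapshot(cam); rep(cam,cam,i,d,c); 
    cv2.imwrite(f'pics/{cam}1.png',im)
E
```

```text
wrist
0.015 1 [-2. -2. -2.]
0.022 2 [-3.8 -3.1 -2.5]
0.029 1 [-4.1 -4.1 -4.1]
0.064 7 [3.5 4.3 4.7]
0.071 7 [3.3 4.2 4.5]
0.085 1 [10. 10. 10.]
0.099 15 [7.6 8.2 8.9]
0.106 21 [7.4 8.  8.7]
0.113 16 [7.6 8.2 8.7]
0.12 19 [7.8 8.3 9. ]
0.127 22 [7.5 8.2 8.9]
0.134 22 [7.6 8.2 8.7]
0.141 30 [7.5 8.2 8.7]
0.148 303 [-7.6  0.3  7.7]
scene
0.022 7 [-11.3  -8.6  -5.8]
0.029 9 [-16.3  -7.5  -5.6]
0.036 5 [-8.6 -6.3 -4. ]
0.043 10 [-6.8 -3.1 -0. ]
0.05 8 [-7.4 -1.2  0.9]
0.057 12 [-7.6  0.7  3.7]
0.064 10 [-11.5   0.6   4. ]
0.071 14 [-5.2  0.4  5.2]
0.078 11 [-11.    2.7   5.6]
0.085 10 [-3.9  4.   5.5]
0.092 9 [0.9 2.5 4.8]
0.099 9 [3.9 6.5 7.8]
0.106 19 [4.2 6.9 9.8]
0.113 9 [5.7 8.2 9.9]
0.12 14 [ 5.8  8.8 11. ]
0.127 20 [ 4.   7.9 11. ]
0.134 14 [ 4.3  8.9 10.5]
0.141 15 [ 3.9  8.5 10.8]
0.148 35 [-4.5  4.  10.1]
0.155 3 [-1.1 -0.9  0.7]
side
0.015 3 [-19.2 -18.9 -16.1]
0.022 4 [-25.  -20.7 -16.8]
0.029 2 [-24.6 -21.8 -19.1]
0.036 3 [-21.2 -18.6 -18.2]
0.043 2 [-21.3 -20.  -18.8]
0.057 5 [-23.4 -20.8 -17.7]
0.064 2 [-23.7 -22.3 -20.9]
0.071 1 [-17. -17. -17.]
0.078 4 [-23.6 -18.4 -16.9]
0.085 3 [-16.9 -16.2 -15.4]
0.092 12 [-17.1 -15.3  -9.7]
0.099 6 [-16.2 -13.1 -12.2]
0.106 5 [-12.5 -11.5 -11.3]
0.113 4 [-12.5 -11.8 -11.1]
0.12 3 [-11.8 -11.3 -11.3]
0.127 6 [-12.  -11.3 -10.7]
0.134 2 [-12.2 -12.1 -11.9]
0.141 7 [-12.7 -11.5 -11. ]
0.148 24 [-11.2  -4.4   3.4]
```

Scene depth shows the ramp facing rest +x, at a yaw of about 18°. I grasp across the handle's 17 mm, tool y along wedge x, then lift and read the blade profile with the side camera.

```bash
python3 - <<'E'
from h import *
psi=np.pi/2+np.radians(17.5); c=[.4572,.3115]
bot.move_to(c+[.235],q(psi)); bot.move_linear(c+[.131],speed=.12)
bot.grasp(110); s=status.observe(); print(s['time'],s['tcp_pos'],s['tool_rot'],s['width'],s['grasp_force'],s['force'])
np.save('grasp.npy',np.r_[s['tcp_pos'],s['tool_rot']])
bot.move_linear(c+[.26],speed=.2); s=status.observe(); print(s['width'],s['force'])
bot.move_to([.45,-.37,.48],q(np.pi/2)); bot.pause(.2)
s=status.observe(); print(s['time'],s['tcp_pos'],s['width'],s['force'])
im,d=imaging.snapshot('side'); cv2.imwrite('pics/prof.png',im); np.save('prof_d.npy',d)
i=imaging.camera_info('side'); f=200/np.tan(np.radians(i['fovy'])/2)
v=rotm(i['rotation']).T@(s['tcp_pos']-[0,0,.04]-i['xyz']); u=i['cx']+f*v[0]/-v[2]; w=i['cy']-f*v[1]/-v[2]; print(u,w)
u,w=int(u),int(w); r0=max(w-100,0); print(r0,u-100)
cv2.imwrite('pics/profc.png',cv2.resize(im[r0:r0+190,u-100:u+100],None,fx=3,fy=3,interpolation=cv2.INTER_CUBIC))
E
```

```text
8.45 [0.45737796 0.31162175 0.13163188] [1.06802496e-04 5.91307203e-01 8.06446350e-01 2.55672814e-04] 0.013447243774003352 108.2554071245977 [-0.39663055 -1.07235989  4.81382407]
0.013345085049528645 [ 0.23192803  0.02370053 -1.88696994]
11.975 [ 0.45037221 -0.36943055  0.47982425] 0.013616877958738604 [ 0.33602269  0.00217706 -1.96288315]
300.07675763167504 246.0662474482035
146 200
```

View pics/profc.png

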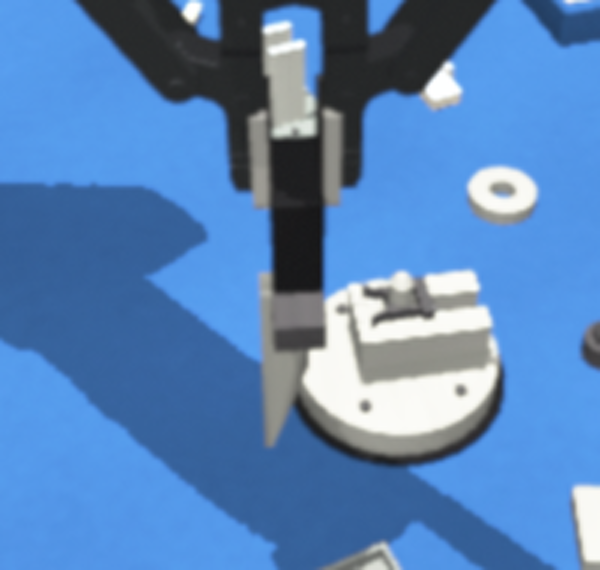

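The profile shows the crossbar at crop x 274–324 and the blade back at crop x ≈262, tip at (268,445). The blade sits about 12 mm towards −x. I measure it sub-pixel through known planes.

```bash
python3 - <<'E'
from h import *
im=cv2.imread('pics/prof.png').astype(float); i=imaging.camera_info('side'); f=200/np.tan(np.radians(i['fovy'])/2); R=rotm(i['rotation']); o=np.array(i['xyz'])
tcp=np.array([0.45037221,-0.36943055,0.47982425])
def onplane(r,c,y):
    d=R@np.array([(c-i['cx'])/f,-(r-i['cy'])/f,-1]); t=(y-o[1])/d[1]; return o+t*d
def edge(row,lo,hi,nch):
    g=abs(np.diff(row[lo:hi])); k=np.argmax(g); w=g[max(k-1,0):k+2]; return lo+max(k-1,0)+.5+(w*np.arange(len(w))).sum()/w.sum()
def show(rows,y,a,b,l):
    for r in rows:
        row=im[r].sum(1) if l=='handle' else im[r][:,0]-im[r][:,2]
        e=[edge(row,*q,0) for q in (a,b)]
        P=[onplane(r,x,tcp[1]+y) for x in e]; print(l,r,np.round(e,1),[(1e3*(p-tcp)[[0,2]]).round(1).tolist() for p in P])
show([246,248,250,252,254],-.030,(287,297),(303,312),'xbar')
show([218,224,230,236],-.017,(285,296),(303,312),'handle')
show(range(240,296,5),-.0065,(280,292),(289,304),'blade')
E
```

```text
xbar 246 [287.6 308.3] [[-12.3, -7.5], [6.8, -8.8]]
xbar 248 [287.6 307.5] [[-12.3, -10.2], [6.0, -11.4]]
xbar 250 [287.6 307.5] [[-12.4, -12.9], [6.0, -14.1]]
xbar 252 [287.7 307.4] [[-12.5, -15.6], [5.9, -16.8]]
xbar 254 [287.7 307.5] [[-12.6, -18.3], [6.0, -19.6]]
handle 218 [289.5 307.5] [[-9.5, 15.2], [6.8, 14.4]]
handle 224 [290.3 307.5] [[-9.1, 7.8], [6.7, 6.9]]
handle 230 [290.4 307.4] [[-9.2, 0.1], [6.6, -0.8]]
handle 236 [290.4 307.3] [[-9.4, -7.8], [6.6, -8.7]]
blade 240 [285.7 291.5] [[-14.3, -23.6], [-8.6, -23.9]]
blade 245 [286.3 290.5] [[-13.9, -30.7], [-9.8, -31.0]]
blade 250 [286.4 290.1] [[-14.1, -38.0], [-10.4, -38.3]]
blade 255 [286.5 290.3] [[-14.3, -45.5], [-10.3, -45.7]]
blade 260 [286.7 290.7] [[-14.4, -53.1], [-10.2, -53.4]]
blade 265 [286.8 301.2] [[-14.5, -61.0], [0.7, -62.1]]
blade 270 [286.6 300.8] [[-15.0, -69.0], [0.2, -70.1]]
blade 275 [286.7 301.8] [[-15.1, -77.2], [1.2, -78.5]]
blade 280 [287.3 295.9] [[-14.8, -85.7], [-5.5, -86.4]]
blade 285 [287.5 294.7] [[-14.9, -94.4], [-6.9, -95.0]]
blade 290 [287.6 292.6] [[-15.0, -103.3], [-9.5, -103.7]]
blade 295 [287.5 290.8] [[-15.5, -112.4], [-11.7, -112.7]]
```

```bash
cat >> h.py <<'E'
A=np.array([.5357,-.0385]); YAW=.094
U=np.array([np.cos(YAW),np.sin(YAW)]); V=np.array([-U[1],U[0]])
def ped(u,v,z): return list(A+u*U+v*V)+[z]
def F():
    s=status.observe(); f=s['force']; return np.r_[f[:2]@U,f[:2]@V,f[2]]
TIP=.1116
E
python3 - <<'E'
from h import *
bot.move_to(ped(.030,0,TIP+.14),q(np.pi/2+YAW)); bot.move_linear(ped(.029,0,TIP+.0985),speed=.08); bot.pause(.2)
f0=F(); t0=status.observe()['time']; print(t0,f0)
u=.029
while u>.017:
    u-=.0006; bot.move_linear(ped(u,0,TIP+.0985),speed=.01); f=F()-f0
    if f[0]>1.2: bot.pause(.1); f=F()-f0
    if f[0]>1.2: break
s=status.observe(); print(s['time'],u,f,((s['tcp_pos'][:2]-A)@U,(s['tcp_pos'][:2]-A)@V),s['tcp_pos'])
im,d=imaging.snapshot('side'); cv2.imwrite('pics/touch.png',cv2.resize(im[170:310,260:420],None,fx=4,fy=4,interpolation=cv2.INTER_CUBIC))
E
```

```text
14.4417 [-0.20939274  0.78554291 -2.31903759]
17.5417 0.021800000000000003 [ 1.74668836 -0.78611687  0.26700145] (np.float64(0.022157187742689745), np.float64(-4.1575019946045975e-05)) [ 0.55776327 -0.03646168  0.2103054 ]
```

View pics/touch.png

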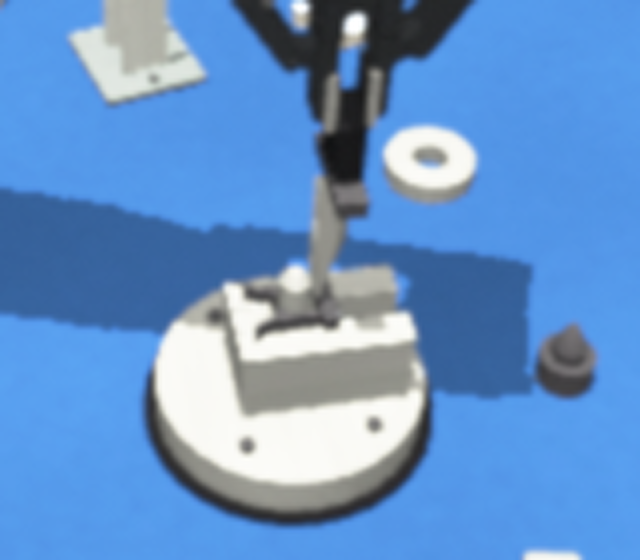

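The picture shows the blade tip against the arbor just above the bow, with contact at TCP u = 22.1 mm, as predicted. I back off 0.5 mm and enter slowly with force guards.

```bash
python3 - <<'E'
from h import *
u=.0226
bot.move_linear(ped(u,0,TIP+.0985),speed=.01); bot.pause(.15); f0=F(); print('free',f0)
z=.0985; ok=True
while z>.082:
    z-=.0015; bot.move_linear(ped(u,0,TIP+z),speed=.015); f=F()-f0
    print(round(z,4),f.round(1))
    if f[2]>6 or abs(f[0])>15: ok=False; break
if ok:
  while z>.047:
    z-=.002; bot.move_linear(ped(u,0,TIP+z),speed=.025); f=F()-f0
    s=status.observe(); print(round(z,4),f.round(1),((s['tcp_pos'][:2]-A)@U).round(4),(s['tcp_pos'][2]-TIP).round(4))
    if f[2]>45: break
s=status.observe(); print(s['time'])
im,d=imaging.snapshot('side'); cv2.imwrite('pics/ins.png',cv2.resize(im[170:310,260:420],None,fx=4,fy=4,interpolation=cv2.INTER_CUBIC))
E
```

```text
free [ 0.90709027 -0.45313299 -1.06701617]
0.097 [-0.7  1.6 -0.8]
0.0955 [ 0.3  0.5 -1.3]
0.094 [-0.4  0.3 -1. ]
0.0925 [-0.2  0.5 -0.5]
0.091 [-0.8  0.8 -1.1]
0.0895 [-0.1 -0.1 -0.8]
0.088 [ 0.4  0.4 -0.6]
0.0865 [-0.   0.3 -1.3]
0.085 [-0.1  0.2 -0.9]
0.0835 [ 0.8 -0.3  0.6]
0.082 [0.1 0.5 4. ]
0.08 [0.  0.9 5.8] 0.023 0.0807
0.078 [-1.2 -0.7  7.4] 0.0231 0.0789
0.076 [-1.6  0.5  7.8] 0.0231 0.077
0.074 [-0.4  0.5  7.6] 0.0231 0.0751
0.072 [-1.7 -0.4  7.3] 0.023 0.0731
0.07 [-1.   0.6  6.6] 0.023 0.071
0.068 [-1.2  0.3  7.5] 0.0229 0.0688
0.066 [-1.   0.3  6.5] 0.0228 0.0666
0.064 [-1.1 -0.1  4.6] 0.0227 0.0643
0.062 [-0.7  0.2  3.4] 0.0226 0.0618
0.06 [-0.4  0.2  2.3] 0.0225 0.0595
0.058 [0.5 0.9 0.5] 0.0224 0.0573
0.056 [ 0.2  1.4 -1.9] 0.0224 0.0553
0.054 [ 0.8  1.  -0.3] 0.0223 0.0534
0.052 [ 0.8  1.2 -1.3] 0.0224 0.0516
0.05 [-0.8  1.6 -1.4] 0.0224 0.0497
0.048 [ 1.7  1.4 -1.1] 0.0231 0.0481
0.046 [ 2.1  1.  -1.1] 0.0229 0.0459
25.2417
```

View pics/ins.png

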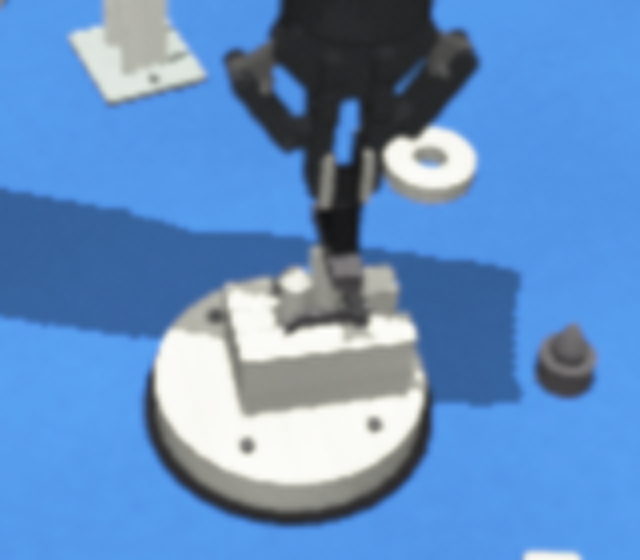

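The force rose to 8 N, then fell to 0. The picture shows the legs shifted out: the leg end moved from x≈258 to x≈290. I withdraw straight up, verify, and hang the wedge.

```bash
python3 - <<'E'
from h import *
bot.move_linear(ped(.0226,0,TIP+.10),speed=.05); bot.move_linear(ped(.0226,0,TIP+.15),speed=.15)
print(F())
g=np.load('grasp.npy'); psi=np.pi/2+np.radians(17.5)
bot.move_to([g[0],g[1],.265],q(psi)); 
bot.move_linear([g[0],g[1],.15],speed=.15); bot.pause(.1); f0=status.observe()['force']
bot.move_linear([g[0],g[1],.1325],speed=.05); s=status.observe(); print(s['time'],s['tcp_pos'],s['force']-f0)
z=.1325
while (status.observe()['force']-f0)[2]<2 and z>.1295: z-=.0005; bot.move_linear([g[0],g[1],z],speed=.02)
s=status.observe();print(z,s['force']-f0,s['width'])
bot.gripper_open(); bot.move_linear([g[0],g[1],.21],speed=.15)
print(status.observe()['time'])
for cam in ('scene','side'):
    i=imaging.camera_info(cam); im,d=imaging.snapshot(cam); cv2.imwrite(f'pics/{cam}2.png',im)
    for t in ('clip',):
        for cf,loc,P,rc in mask(cam,t,i,d): print(cam,t,round(cf,2),np.round(loc),np.round(np.median(P,0),3),np.round(np.percentile(P,[3,97],axis=0),3).tolist())
a=cv2.imread('pics/side2.png')
cv2.imwrite('pics/after.png',np.hstack([cv2.resize(x,(396,396),interpolation=cv2.INTER_CUBIC) for x in (a[190:310,270:390],a[110:230,230:350])]))
E
```

```text
[-0.12739132 -0.08601408 -2.74220694]
29.8833 [0.45700174 0.3114844  0.13191802] [-0.85490861 -0.14036985 -0.43924287]
0.131 [-2.87408643 -0.78619709  4.35238501] 0.013657641777429905
32.0
scene clip 0.58 [215. 274.] [ 0.573 -0.032  0.087] [[0.539, -0.05, 0.046], [0.613, -0.009, 0.095]]
side clip 0.52 [243. 354.] [ 0.581 -0.025  0.087] [[0.559, -0.048, -0.001], [0.61, 0.078, 0.093]]
```

View pics/after.png

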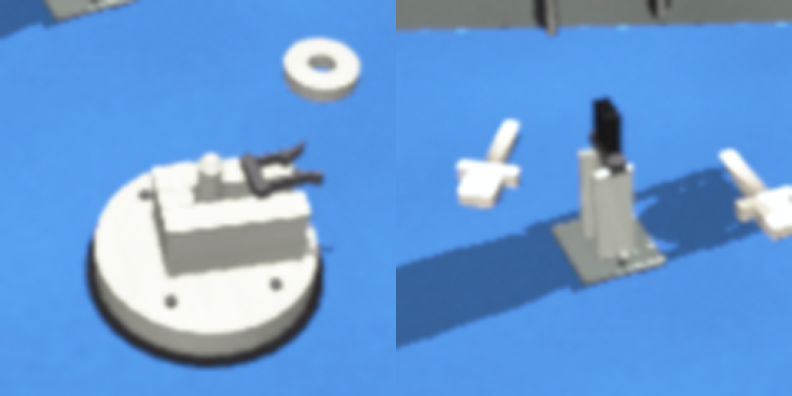

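Left: the clip lies off the arbor on the block's cheeks, bow at crop (250,180), with its legs pointing outwards (+x) to about (320,175) — it has turned round. Right: the wedge hangs on the rest. I look from the wrist.

```bash
python3 - <<'E'
from h import *
bot.move_to([.54,-.03,.24],q(.09)); bot.pause(.15)
i=imaging.camera_info('wrist'); im,d=imaging.snapshot('wrist'); s=status.observe(); print(s['time'],s['joint_pos'].round(2))
np.savez('w2.npz',im=im,d=d,info=np.array(i,dtype=object))
for cf,loc,P,rc in mask('wrist','clip',i,d): print(round(cf,2),np.round(loc),np.round(np.median(P,0),3),np.round(np.percentile(P,[3,97],axis=0),3).tolist())
rc=np.argwhere(d>0); P=pts('wrist',i,d,rc); L=np.c_[(P[:,:2]-A)@U,(P[:,:2]-A)@V,P[:,2]]
m=(abs(L[:,1])<.05)&(L[:,0]>-.04)&(L[:,0]<.1)&(L[:,2]>.085)&(L[:,2]<.13); L=L[m]; np.save('L.npy',L)
k=rc[m]; print(k.min(0),k.max(0)); r,c=k.min(0)-25; r2,c2=k.max(0)+25
# height map in pedestal frame, 1.5mm cells
H=np.zeros((34,94),int)
for a,b,z in L: 
    iy=int((b+.05)/.003); ix=int((a+.04)/.0015); H[iy,ix]=max(H[iy,ix],int(z*1e3))
for row in H[::-1]:
    if row.any(): print(''.join('.' if v==0 else chr(97+min(25,max(0,v-85))) for v in row))
cv2.imwrite('pics/w2.png',cv2.resize(im[max(r,0):r2,max(c,0):c2],(780,int(780*(r2-max(r,0))/(c2-max(c,0)))),interpolation=cv2.INTER_CUBIC)[:600])
E
```

```text
33.725 [-0.21  0.12  1.6   0.    1.42  1.27]
0.88 [147. 320.] [ 0.575 -0.03   0.091] [[0.562, -0.046, 0.03], [0.61, -0.008, 0.093]]
0.24 [232.  51.] [0.463 0.297 0.13 ] [[0.447, 0.282, 0.099], [0.472, 0.33, 0.153]]
[107 297] [201 340]
...........................................................................ge.................
.........................................................................ighg.................
..............................................gfhgh.............ghfhgggghhhg..................
............................................hhighhhe..gggghhhhihghhhigghg.....................
............................................hghhhhhgghghhhgfgib.ghhh..........................
.............................................gghhghg............ghhh..........................
.............................................hihhhhg..........................................
........................wxyzwxv..............gighhhgb.........................................
.....................xyyzzzzzzyzw............gghhhhhf.........................................
.....................xzzzzzzzzzzyp...........ghgihhgh.............hhgha.......................
....................wwzzzzzzzzzzyp............ghiihhh............hghhhehghhgg.................
.....................xyzzzzzzzzzxp............hgihiggf...fhgfhghghhhigghghhgihhgf.............
.......................xyzzzzzyx..............ghhghhhhhhhghihhghge...........efhg.............
.........................xwvxl.................ghhhhhhhf......................................
...............................................giiighf........................................
```

View pics/w2.png

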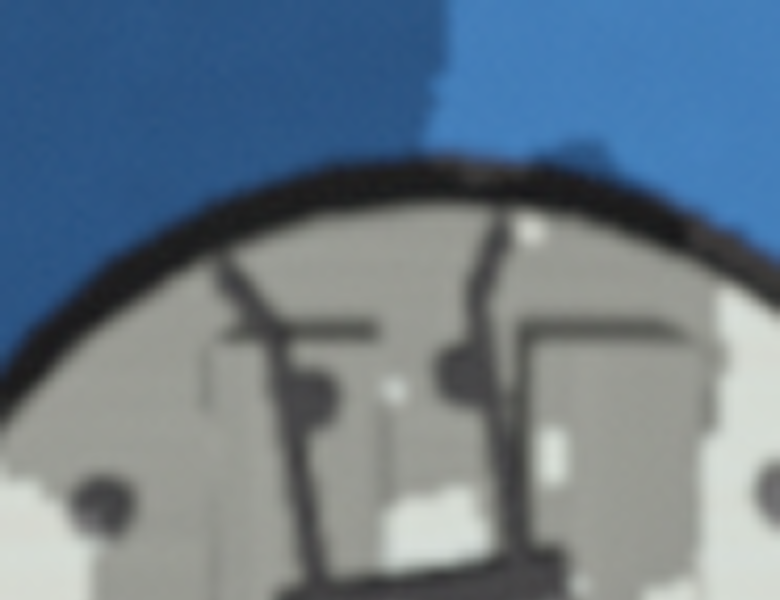

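The clip lies flat on the block (top at z ≈ 0.092), bow near u ≈ 33 mm with the legs outwards. I fit the bow and tray, grasp across the 36 mm, lift and check the grip before placing.

```bash
python3 - <<'E'
from h import *
L=np.load('L.npy'); m=(L[:,0]>.022)&(L[:,0]<.0405)&(L[:,2]<.098)&(L[:,2]>.0885)
(c,sz,an)=cv2.minAreaRect((L[m,:2]*1000).astype(np.float32)); print('bow uv mm',c,sz,an)
Ma=an if sz[0]<sz[1] else an-90   # short axis dir in uv
Ma=(Ma+90)%180-90; a=np.radians(Ma)
g=A+c[0]/1e3*U+c[1]/1e3*V; psi=YAW+a; print('grasp',g,psi)
for cam in ('scene','side'):
    i=imaging.camera_info(cam); im,d=imaging.snapshot(cam)
    cf,loc,P,rc=mask(cam,'tray',i,d,1)[0]; P=P[(P[:,2]>.013)&(P[:,2]<.03)]
    print(cam,'tray',cf,cv2.minAreaRect(P[:,:2].astype(np.float32)))
assert abs(a)<.4 and 28<c[0]<42 and abs(c[1])<12 and abs(max(sz)-36)<5
bot.move_to(list(g)+[.16],q(psi)); bot.move_linear(list(g)+[.105],speed=.12); bot.pause(.1); f0=status.observe()['force']
bot.move_linear(list(g)+[.0935],speed=.04); print('touch',status.observe()['force']-f0)
bot.grasp(40); s=status.observe(); print(s['time'],s['width'],s['grasp_force'],s['tcp_pos'])
if s['width']>.02:
    bot.move_linear(list(g)+[.20],speed=.15); s=status.observe(); print(s['time'],s['width'],s['grasp_force'])
im,d=imaging.snapshot('side'); cv2.imwrite('pics/held.png',cv2.resize(im[110:330,200:460],None,fx=3,fy=2.7)[:600])
E
```

```text
bow uv mm (33.37807846069336, 4.601306915283203) (35.6234245300293, 13.60677719116211) 89.9897232055664
grasp [ 0.56849884 -0.03078609] 0.09382063610058317
scene tray 0.6 ((0.4652901589870453, -0.28351640701293945), (0.1565432995557785, 0.13122396171092987), 20.823606491088867)
side tray 0.8 ((0.4640163481235504, -0.2875347435474396), (0.1500566005706787, 0.13192163407802582), 22.221792221069336)
touch [ 0.08304378 -0.37306368 -0.37944898]
36.3167 -0.0002483300844470161 0.0 [ 0.56850037 -0.03078787  0.09350197]
```

View pics/held.png

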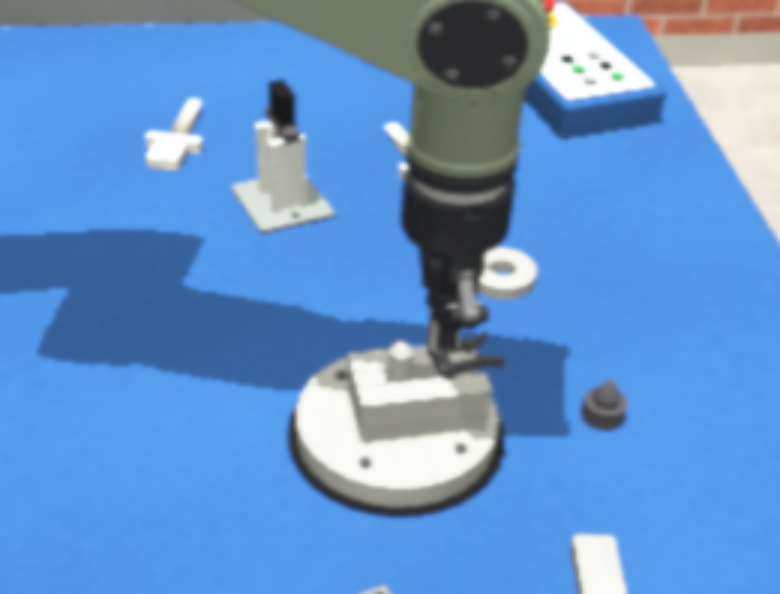

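The grasp missed: the fingers shut at width 0, and the picture shows the clip still on the block at (470,358). I rise with the fingers closed and look again.

```bash
cat > look.py <<'E'
from h import *
def look():
    i=imaging.camera_info('wrist'); im,d=imaging.snapshot('wrist'); s=status.observe()
    rc=np.argwhere(d>0); P=pts('wrist',i,d,rc); L=np.c_[(P[:,:2]-A)@U,(P[:,:2]-A)@V,P[:,2]]
    m=(abs(L[:,1])<.05)&(L[:,0]>-.04)&(L[:,0]<.1)&(L[:,2]>.0835)&(L[:,2]<.13); L=L[m]; np.save('L.npy',L)
    H=np.zeros((34,94),int)
    for a,b,z in L:
        iy=int((b+.05)/.003); ix=int((a+.04)/.0015); H[iy,ix]=max(H[iy,ix],int(z*1e3))
    for k in range(33,-1,-1):
        if H[k].any(): print('%4d '%(k*3-48),''.join('.' if v==0 else chr(97+min(25,max(0,v-85))) for v in H[k]))
    print(s['time'])
    return im
E
python3 - <<'E'
from look import *
s=status.observe(); print(s['force'],s['tcp_pos'],s['width'])
p=s['tcp_pos']; bot.move_linear([p[0],p[1],.13],speed=.1); bot.gripper_open(); bot.move_to([.54,-.03,.24],q(.09)); bot.pause(.1)
im=look(); cv2.imwrite('pics/w3.png',cv2.resize(im[90:230,240:400],None,fx=4,fy=4,interpolation=cv2.INTER_CUBIC))
E
```

```text
[-0.17484111 -0.68364399  1.26757106] [ 0.56850898 -0.03078399  0.09352544] -3.5541511900203166e-05
  30  ...........................................................................gg.................
  27  ........................................................................ehihh.................
  24  ...............................................fghf..............hfg.hghhhge..................
  21  ............................................hhihhhh....ffhhhghhhhiiighhfh.....................
  18  ............................................hhiihighhghghhhhhgefgghhh.........................
  15  ............................................ghhhiihh.............ghg..........................
  12  .............................................higihhg..........................................
   9  ........................xxxywv...............hhhihhh..........................................
   6  .....................wwxzzzzzzzxo............ghhihihd.........................................
   3  .....................xzzzzzzzzzzxt...........higghhgh.............ghgh........................
   0  .....................xzzzzzzzzzzxt...........ghhghhgh............hgihihghhhfg.................
  -3  .....................wyzzzzzzzzzys.............hhhhgh..h.hihghhggihhghhhhghhiihgh.............
  -6  .......................xyzzzzzzw...............ghhhhhhghghghfg.ff.............gfg.............
  -9  ........................vxwxxwb................ghihhhgd.......................................
 -12  ...............................................ghghgghe.......................................
 -15  .................................................f............................................
38.3417
```

View pics/w3.png

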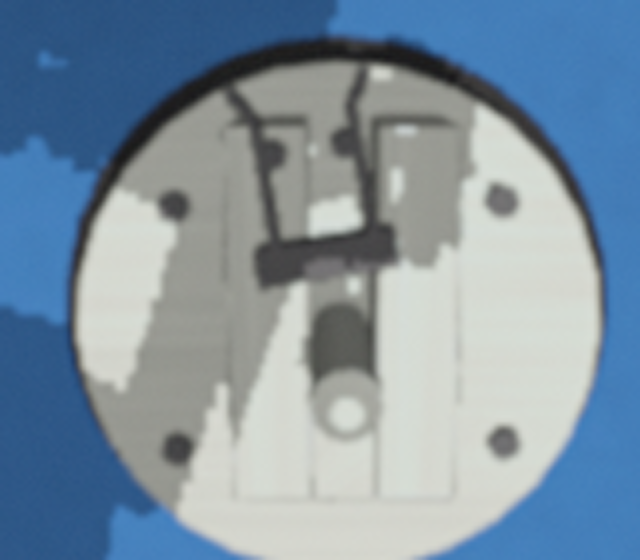

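The clip hasn't moved: bow at u 28–39, v −14…+24 mm. Re-reading the profile picture, the pad ends sit about 15 mm behind the TCP instead of ahead, so the fingers closed above the clip. I measure the fingertip height with a gentle touch on the empty cheek, fingers shut.

```bash
python3 - <<'E'
from look import *
bot.grasp(20); bot.move_to(ped(.010,-.028,.115),q(YAW)); bot.pause(.1); f0=F(); z=.098
bot.move_linear(ped(.010,-.028,z),speed=.08)
while z>.064:
    z-=.002; bot.move_linear(ped(.010,-.028,z),speed=.04)
    if (F()-f0)[2]>2.5: break
s=status.observe(); print(s['time'],z,s['tcp_pos'][2],F()-f0)
bot.move_linear(ped(.010,-.028,.125),speed=.15); bot.gripper_open()
L=np.load('L.npy'); m=(L[:,0]>.022)&(L[:,0]<.041)&(L[:,2]<.098)&(L[:,2]>.0885)
c=L[m,:2]; 
lo=[];vs=np.arange(-.012,.021,.003)
for v in vs:
    k=c[abs(c[:,1]-v)<.003]; lo.append(np.percentile(k[:,0],5))
p=np.polyfit(vs,lo,1); print('slope',p, 'v range',np.percentile(c[:,1],[1,99]),status.observe()['time'])
E
```

```text
43.9083 0.06799999999999998 0.06946537874780634 [-2.86524968  0.36916077  7.81807601]
slope [-0.17852475  0.02984626] v range [-0.01392089  0.02231634] 45.225
```

The shut tips stand about 10.5 mm behind the TCP. I regrasp lower (TCP 0.0675), aligned to the bow, then place in the tray with a guarded descent.

```bash
python3 - <<'E'
from look import *
psi=YAW+.177; g=ped(.0342,.0042,0)[:2]
bot.move_to(g+[.11],q(psi)); f0=status.observe()['force']
bot.move_linear(g+[.078],speed=.1); bot.move_linear(g+[.0675],speed=.06); print('touch',status.observe()['force']-f0)
bot.grasp(40); s=status.observe(); print(s['time'],s['width'],s['grasp_force'])
if not .026<s['width']<.042: raise SystemExit('missed')
bot.move_linear(g+[.14],speed=.12); s=status.observe(); print(s['time'],s['width'],s['grasp_force'])
if s['width']<.026: raise SystemExit('lost')
t=[.472,-.304]; pt=np.pi/2+.375
bot.move_to(t+[.10],q(pt)); s=status.observe(); print(s['time'],s['width']); 
im,d=imaging.snapshot('side'); cv2.imwrite('pics/tray0.png',im[200:400,200:460])
bot.move_linear(t+[.008],speed=.15); bot.pause(.1); f0=status.observe()['force']; z=.003
while z>-.0085:
    bot.move_linear(t+[z],speed=.04)
    if (status.observe()['force']-f0)[2]>2: break
    z-=.0025
s=status.observe(); print(s['time'],z,s['tcp_pos'],s['force']-f0,s['width'])
E
```

```text
touch [-0.5708848   0.04605711  0.24863783]
46.825 0.03455601449106444 42.4335369633809
47.5833 0.034491908186668835 39.864431619644165
49.4833 0.03461578830770666
51.675 -0.009500000000000001 [ 0.47195811 -0.30396434 -0.00710546] [ 0.81688244 -0.34938035 -0.48179968] 0.03474163798041714
```

```bash
python3 - <<'E'
from look import *
t=[.472,-.304]
bot.move_linear(t+[-.008],speed=.03); s=status.observe(); print(s['tcp_pos'][2],s['force'])
bot.gripper_open(); bot.move_linear(t+[.15],speed=.2)
bot.pause(.1); a,_=imaging.snapshot('side'); b,_=imaging.snapshot('wrist'); print(status.observe()['time'])
cv2.imwrite('pics/end.png',np.hstack([cv2.resize(a[120:400,200:460],(390,420)),cv2.resize(b[80:300,200:440],(400,420))]))
E
```

```text
-0.007304905075740772 [-1.38835384  1.6092712   5.21691683]
53.6167
```

View pics/end.png

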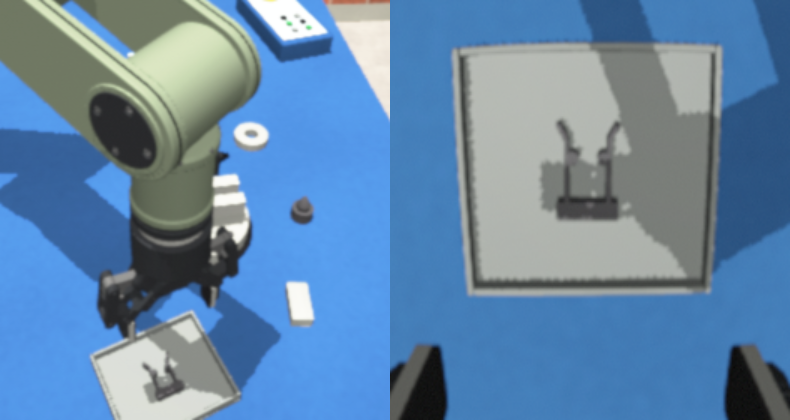

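The clip lies flat in the middle of the tray, at crop (588,190). Nothing else has moved and the gripper is clear.

```bash
python3 -c "
from bench import bot; print(bot.finish_job())"
```

```text
the job is handed in; nothing more can be done
None
```

The job is handed in after about 54 s: the wedge spread the clip off the arbor and hangs back on its rest, and the clip lies flat in the tray (its first grasp closed above it and was redone lower).

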